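# Dock the pan plate and fire its clamps

## Task

Get the make-up pan plate clamped on the cream dock. First lift the small jar off the dock and stand it upright on the table; then lay the pan plate flat on the deck with its two holes right down over the two pins and let go of it; only then slide the safety catch sideways as far as it goes and press the release button that it covered all the way in, so that the clamps swing over the plate. Leave the other things on the table where they are.

Things in the scene. Friction and masses are not known exactly. Their poses are not given: they have to be found in the camera images.
- dock: Fixed cream plastic dock, a flat base 170 (x) x 290 (y) x 24 mm high; origin at the centre of its underside on the table, z up. On its +y half is the deck for the plate; on its -y half a raised control block 80 (x) x 116 (y) mm, centred at y = -90 mm, its top 40 mm above the table.
- clamp_a (a joint): Clamp arm at the -x side of the deck: 30 mm long, 11 mm wide, 9 to 15 mm above the deck, pivot at (-58, 90) mm in the dock's frame. 0 = parked beside the deck, pointing to the dock's -y; 1.57 rad = swung in over the plate's edge, driven by the release button.
- clamp_b (a joint): The other clamp arm, at the +x side of the deck, same size, pivot at (58, 30) mm in the dock's frame. 0 = parked, pointing to the dock's +y; 1.57 rad = swung in over the plate's edge.
- deck (a point): Centre of the place for the plate on the dock's deck, on the deck's top face (24 mm above the table), at (0, 60) mm in the dock's frame; axes as the dock's.
- pin_a (a point): Foot, at deck level, of the +y locating pin: steel, 8 mm diameter, 13 mm high, its top 5 mm tapered. It lies at (28, 45) mm from the deck centre.
- pin_b (a point): Foot, at deck level, of the -y locating pin, same size, at (28, -45) mm from the deck centre.
- plate_grip (a point): The loose pan plate: aluminium, 90 (x) x 120 (y) x 6 mm, about 0.2 kg, two shallow empty pans in its top, starts flat on the table. This point is in its upright black handle over the plate's centre, 30 mm above the plate's underside. The handle is a solid bar 50 mm long (along x), 12 mm thick (along y), from 6 to 44 mm above the underside. Axes as the plate's; seated, they agree with the dock's.
- hole_a (a point): Centre of the plate's hole for pin_a, at the level of the plate's underside: 10.5 mm diameter, right through, at (28, 45) mm from the plate's centre. Both holes lie near the same long edge.
- hole_b (a point): Centre of the plate's hole for pin_b, same size, at the level of the underside, at (28, -45) mm from the plate's centre.
- jar_mid (a point): Middle (25 mm up) of a small round white lidded jar, 48 mm diameter, 50 mm high, about 0.12 kg, which starts upright on the deck in the plate's way.
- catch (a joint): Safety catch, slides along the dock's -y: 0 = covers the button, 0.050 m = fully aside. Stays where it is left, moves against about 1.5 N.
- catch_fin (a point): Centre of the upright grip fin of the safety catch: 32 mm (x) x 10 mm (y) x 30 mm high, its foot on the catch's hood, which is 56 (x) x 40 (y) mm with its top 57 mm above the table; the fin's top is 87 mm above the table. Axes as the dock's.
- release (a joint): Release button travel: 0 = out, 0.008 m = fully in. Moves against about 3 to 4 N and stays in once pressed.
- release_top (a point): Centre of the top face of the round release button, 24 mm diameter, 50 mm above the table when out (10 mm proud of the block), under the catch's hood at the start.
- perfume: Bystander: square amber perfume bottle, 36 x 50 mm, 112 mm tall; origin under its centre.
- polish: Bystander: small nail polish bottle, 28 mm diameter, 68 mm tall; origin under its centre.
- lipstick: Bystander: upright lipstick, 22 mm diameter, 72 mm tall; origin under its centre.
- compact: Bystander: closed black compact lying flat, 60 (x) x 80 (y) x 14 mm; origin under its centre.
- brush: Bystander: make-up brush lying flat, 170 mm long along its x, 24 mm wide, 12 mm high; origin under its middle.
- clip: Bystander: brass hair clip lying flat, 14 (x) x 70 (y) x 10 mm; origin under its centre.
- serum: Bystander: small upright serum bottle close beside the dock's control block, 28 mm diameter, 76 mm tall; origin under its centre.

How it is judged:
By the outcome, as a careful person would: the job done as asked, in the order asked, and still so for the second after the job is handed in, with the robot touching nothing.
It also fails if it takes over 72 s, if anything falls off the work surface, if the arm or the gripper's body presses on something with over 40 N, if the wrist force passes 120 N, or if a joint passes its speed limit or range.

## Robot

A 6-joint arm with a two-finger parallel gripper is mounted at the origin on the work surface. World frame = base frame: x ahead of the robot, y to its left, z up, the work surface at z = 0. Lengths are in m, angles in degrees, forces in N, time in s.
With the tool pointing down it reaches from about 0.325 to 0.9 m from the base axis. Payload 6.1 kg.
Tool frame: the origin (TCP) lies at the very end of the fingers, on their centre line; the grasp point (between the pads) lies 19 mm behind it; z points along the fingers, y is the line along which they close (so a half turn about z gives the same grasp; the last joint's range is limited). The gripper opens to 85 mm and grips with 20 to 120 N. Pads are 22 mm wide; open, the fingers measure 114 mm over their backs; the gripper's body (76 mm by 85 mm) begins 54 mm behind the grasp point. The pads swing forward as they close: fully open they stand 13 mm farther back than shut.
Start: joints at [68.348, 12.628, 87.462, -0, 79.91, -7.225], TCP at [0.156, 0.605, 0.231] pointing down, gripper open.
Joint ranges: [-170.65, 170.65], [-52.31, 119.04], [5.05, 147.46], [-71.25, 251.25], [11.57, 151.72], [-153.62, 153.62]. Speed limits (degrees/s): [147.25, 147.25, 172.46, 180, 180, 180].

## Interface

Orientations are given as [roll, pitch, yaw] about the fixed x, y, z axes, in that order (R = Rz(yaw) Ry(pitch) Rx(roll)).
In Python, from rig import env gives the robot as it stands.
- The arm moves only by the shell command python3 -m crank 'ROWS' [OPENING]. ROWS is JSON, a list of rows, each an object of numbers: "x", "y", "z": the shift along the tool's x, y, z in m; "spin": the turn about the tool's z in rad. In form: [{"x": .., "y": .., "z": .., "spin": ..}, ...]. A call has 1 to 5 rows; each row shifts and turns the commanded pose from where the row before left it, along the tool's axes as they then stand; what a row does not reach is not made up. A row lasts 1/12 s, in which the tool goes at most 41.7 mm and 7.16 degrees, less where a joint would pass 70% of its speed; a pose out of reach is approached as far as the arm can. A call is refused whole if a number of a shift passes 0.0417 or a number of a turn 0.125, either way. A call with a gripper value outside its range is refused whole. OPENING is the closure in counts, from 0 (fully open) to 255 (shut), set as the call begins (- or left out, the last holds). The fingers move at their own pace and stop on an object; the grip force is fixed at half the most. Time passes only in rows, so rows that do not move let the fingers close. It gives the time, the measured TCP pose, the force, the opening and the grip force at its end, in the units of the state.
- env.state(): the state, without advancing time (a new reading comes with each control period).
- env.get_image(name): name is "side" or "top"; returns (picture, depth): 400x640x3 uint8, red, green, blue; 400x640 float32, m along the optical axis (not along the pixel's ray), 0 where there is no reading.
- env.calibration(name): a dict with "K" (3x3 intrinsics, pixels), "R" (3x3) and "t" (3): a world point X has camera coordinates R X + t. Camera axes: x right, y down, z forward; pixel columns grow to the right and rows downward; lengths in m; the calibration is good to about 2 mm. A picture is of the moment at which its call begins. calibration takes no time and is no camera call.
- env.finish_job(): hands the job in; it is judged then, once.
The state is a dict: "time_s": time; "q": joint angles; "qd": joint speeds; "effort": joint torques, N m; "tool_pos": TCP position; "tcp_rot": TCP orientation; "ft_force": force on the tool from outside, world axes, zero at the start; "moment": the same for the moment, N m; "finger_gap": opening from 0.0 (shut) to 1.0 (fully open); "grasp_force": force on a finger pad.
Only numpy, scipy, OpenCV 4.12 (cv2) and the standard library are available. Lean on these libraries where they do the work, as an engineer would, in place of code of your own. Each camera call takes 0.05 s, during which the arm holds its last target. There are 200 camera calls.

## Working session

There is one attempt and no reset: what is moved stays moved. The work goes in short steps, Python scripts to look and compute and a shell command to move; the robot and the scene stay as the last step left them, time stands still between calls to the robot, and variables do not carry over. Pictures are saved under pics/ and viewed, at most 10 in all, crops included, and the job is handed in when it is done.

```bash
ls; mkdir -p pics
python3 - <<'E'
from rig import env
import cv2,numpy as np
for n in("top","side"):
    im,d=env.get_image(n); cv2.imwrite(f"pics/{n}0.png",im[:,:,::-1]); np.save(f"/tmp/{n}.npy",d); np.save(f"/tmp/{n}im.npy",im)
    c=env.calibration(n); print(n,c, "cam",-np.array(c["R"]).T@c["t"])
print(env.state())
E
```

```text
pics
top {'K': array([[498.60541595,   0.        , 320.83610605],
       [  0.        , 498.60541595, 194.56798717],
       [  0.        ,   0.        ,   1.        ]]), 'R': array([[-0.01696122, -0.99984611, -0.00448006],
       [-0.98500622,  0.01747851, -0.17163115],
       [ 0.17168304,  0.00150181, -0.98515109]]), 't': array([-0.00936395,  0.58458522,  1.11636937])} cam [ 0.38399956 -0.02125676  1.20008359]
side {'K': array([[437.46053186,   0.        , 311.31771489],
       [  0.        , 437.46053186, 197.27243657],
       [  0.        ,   0.        ,   1.        ]]), 'R': array([[ 0.92955217, -0.36862275,  0.00707279],
       [-0.17108565, -0.44825924, -0.87737869],
       [ 0.32659219,  0.81435921, -0.47974641]]), 't': array([-0.5363447 ,  0.17114734,  0.77841377])} cam [ 0.27361738 -0.75489891  0.5273957 ]
{'time_s': 0.1, 'q': array([ 6.83476582e+01,  1.26722253e+01,  8.75187162e+01,  1.07692287e-03,
        7.99114753e+01, -7.22473127e+00]), 'qd': array([ 0.04516365, -0.15153234, -0.28019888, -0.06883532, -0.01185903,
       -0.01824374]), 'effort': array([ 1.00681402e-03, -4.98245788e+01, -3.90544796e+01, -1.34621755e-04,
        5.77364786e-03,  3.18375658e-05]), 'tool_pos': array([0.15551415, 0.60477798, 0.23029697]), 'tcp_rot': array([-1.79898530e+02, -1.39315811e-02,  1.65572188e+02]), 'ft_force': array([-0.04860553, -0.10930714, -0.26504819]), 'moment': array([-0.01692474, -0.00856425,  0.01369504]), 'grasp_force': 0.0, 'finger_gap': 0.9973161740361405}
```

View pics/top0.png

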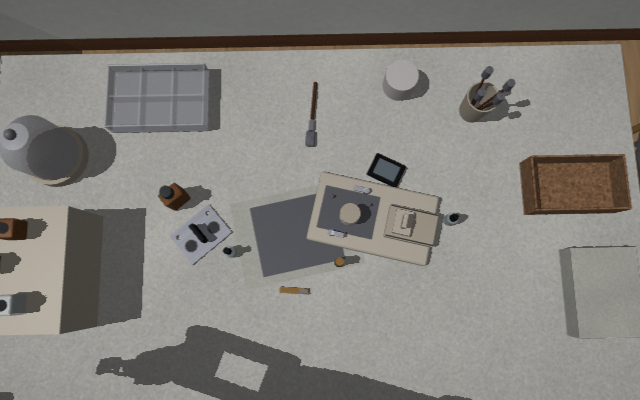

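View pics/side0.png

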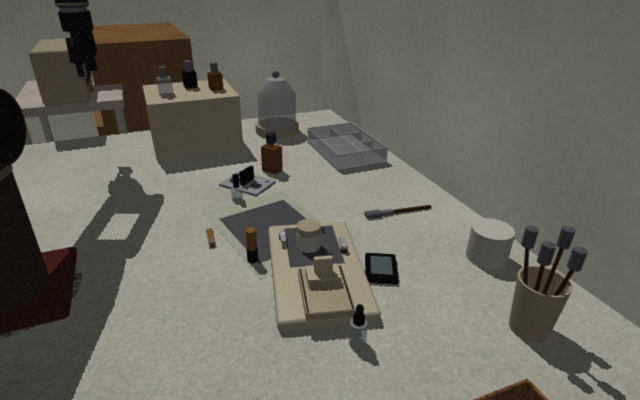

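The top view shows the dock at about (374,218), with the jar at (350,212), the catch fin at (405,220) and the serum at (454,217). The plate is at (200,235), with the polish beside it at (231,251) and the perfume at (172,196). The side view agrees. Next I'll zoom in.

```bash
cat > h.py <<'E'
from rig import env
import cv2,numpy as np
def ray(n,u,v,z):
    c=env.calibration(n);K,R,t=map(np.array,(c["K"],c["R"],c["t"]))
    C=-R.T@t; d=R.T@np.linalg.solve(K,[u,v,1]); return C+d*(z-C[2])/d[2]
def proj(n,X):
    c=env.calibration(n);p=c["K"]@(c["R"]@np.array(X)+c["t"]);return p[:2]/p[2]
def pt(n,d,u,v):
    c=env.calibration(n);K,R,t=map(np.array,(c["K"],c["R"],c["t"]))
    return R.T@(d*np.linalg.solve(K,[u,v,1])-t)
def cloud(n,d):
    c=env.calibration(n);K,R,t=map(np.array,(c["K"],c["R"],c["t"]))
    v,u=np.mgrid[:400,:640]; P=np.stack([(u-K[0,2])/K[0,0]*d,(v-K[1,2])/K[1,1]*d,d],-1)
    return (P-t)@R
E
python3 - <<'E'
from h import *
im=np.load("/tmp/topim.npy"); d=np.load("/tmp/top.npy")
c=im[150:300,150:470,::-1]; cv2.imwrite("pics/c1.png",cv2.resize(c,None,fx=2.5,fy=2.5,interpolation=cv2.INTER_CUBIC))
P=cloud("top",d)
for u,v in [(350,212),(374,195),(270,250),(405,215),(330,235),(200,235),(410,235),(180,235)]: print(u,v,P[v,u].round(4))
# dock outline: cream cells at heights ~24mm or higher
s=np.load("/tmp/topim.npy").astype(int)
m=((P[...,2]>.017)&(d>0)).astype(np.uint8); m[:, :300]=0; m[:,445:]=0; m[:165]=0;m[270:]=0
n,l,st,ce=cv2.connectedComponentsWithStats(m)
for i in range(1,n):
    if st[i,4]>100: print(st[i],ce[i])
Q=P[(m>0)&(P[...,2]<.03)][:,:2].astype(np.float32)
print(cv2.minAreaRect(Q*1000), len(Q))
# jar top
j=(P[...,2]>.065)&(P[...,2]<.085); j[:, :320]=0;j[:,380:]=0;j[:190]=0;j[240:]=0
print("jar",j.sum(),P[j].mean(0),cv2.minEnclosingCircle(P[j][:,:2].astype(np.float32)*1000))
# plate
p=((P[...,2]>.003)&(P[...,2]<.012)).astype(np.uint8);p[:,:165]=0;p[:,235:]=0;p[:200]=0;p[270:]=0
print("plate",p.sum(),cv2.minAreaRect(P[p>0][:,:2].astype(np.float32)*1000))
h=(P[...,2]>.035)&(P[...,2]<.06);h[:,:180]=0;h[:,222:]=0;h[:215]=0;h[:250];h[250:]=0
print("handle",h.sum(),P[h].mean(0),cv2.minAreaRect(P[h][:,:2].astype(np.float32)*1000))
f=(P[...,2]>.075)&(P[...,2]<.1);f[:,:385]=0;f[:,430:]=0
print("fin",f.sum(),P[f].mean(0),cv2.minAreaRect(P[f][:,:2].astype(np.float32)*1000))
E
```

```text
350 212 [ 0.5394 -0.0855  0.0693]
374 195 [ 0.5858 -0.1467  0.0234]
270 250 [0.4603 0.1046 0.0009]
405 215 [ 0.5282 -0.2082  0.0855]
330 235 [ 0.4908 -0.0393  0.0341]
200 235 [0.4951 0.2629 0.0438]
410 235 [ 0.4871 -0.2256  0.0386]
180 235 [0.4999 0.3211 0.0027]
[ 306  172  133   94 8611] [373.29415863 218.18755081]
((539.4849853515625, -147.61953735351562), (329.6161804199219, 242.2999267578125), 89.71373748779297) 6414
jar 328 [ 0.5372409  -0.08401333  0.07334333] ((537.4542846679688, -83.62876892089844), 23.37590217590332)
plate 1732 ((501.117431640625, 273.3307189941406), (169.889892578125, 166.16268920898438), 89.09703063964844)
handle 118 [0.50175556 0.27192725 0.04307931] ((501.742919921875, 272.1664123535156), (49.3571662902832, 12.5160551071167), 40.09913635253906)
fin 76 [ 0.53876394 -0.20638017  0.08478981] ((694.6414794921875, -211.2042236328125), (386.5468444824219, 40.042205810546875), 2.3948276042938232)
```

View pics/c1.png

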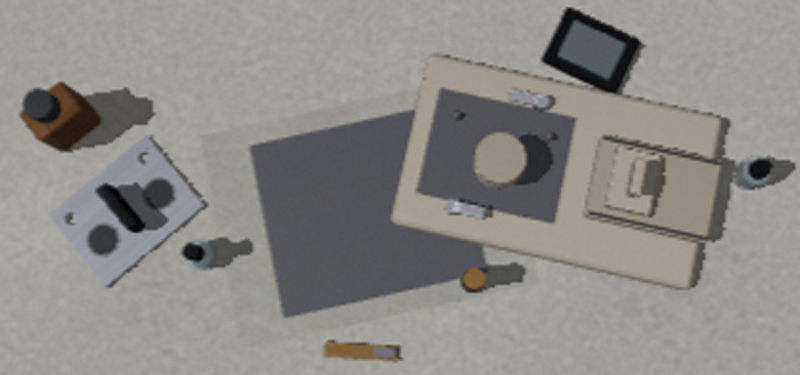

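The crop shows the pin tops at crop (459,115) and (553,136), and the plate holes at (143,157) and (70,217). The handle centre is near (125,205), the dock yaw is about -12° and the plate yaw about 42°. Now the accurate measurements.

Run:
```python
from h import *
im=np.load("/tmp/topim.npy"); d=np.load("/tmp/top.npy"); P=cloud("top",d)
def mask(z0,z1,u0,u1,v0,v1):
    m=((P[...,2]>z0)&(P[...,2]<z1)&(d>0)).astype(np.uint8);k=np.zeros_like(m);k[v0:v1,u0:u1]=1;m*=k
    n,l,st,ce=cv2.connectedComponentsWithStats(m,connectivity=4);i=1+np.argmax(st[1:,4]);return l==i
def rect(n,m):
    Q=P[m][:,:2].astype(np.float32)*1000; print(n,m.sum(),"mean",P[m].mean(0).round(4),cv2.minAreaRect(Q))
rect("dock",mask(.015,.1,300,445,165,275))
rect("deckface",mask(.018,.03,300,445,165,275))
rect("fin",mask(.072,.1,385,430,195,240))
rect("hood",mask(.048,.1,385,430,195,240))
rect("block",mask(.034,.1,380,445,190,255))
rect("handle",mask(.03,.06,185,215,215,248))
# plate by colour
hsv=cv2.cvtColor(im,cv2.COLOR_RGB2HSV)
print([hsv[v,u].tolist() for u,v in [(195,225),(185,230),(220,230),(160,240),(270,230),(205,240)]])
for n,(u,v),z in [("pa",(333.6,196),.037),("pb",(371.2,204.4),.037),("ha",(178,236.8),.006),("hb",(207.2,212.8),.006)]:
    # refine: dark blob centroid/bright
    g=cv2.cvtColor(im,cv2.COLOR_RGB2GRAY).astype(float); U,V=int(round(u)),int(round(v)); w=g[V-4:V+5,U-4:U+5]; print(w.astype(int))
    print(n,ray("top",u,v,z).round(4))
for n,u,v in [("serum",454,217),("polish",229,251),("perf",170,193),("comp",386,168),("lip",340,261)]:
    m=mask(.01,.2,u-16,u+16,v-14,v+14);rect(n,m)
```

```text
dock 8664 mean [ 0.5294 -0.1419  0.03  ] ((533.3272705078125, -143.22659301757812), (293.2912292480469, 173.0036163330078), 76.24822998046875)
deckface 6293 mean [ 0.5342 -0.1242  0.0235] ((532.33642578125, -141.02066040039062), (289.4768981933594, 170.0299835205078), 76.24822998046875)
fin 73 mean [ 0.5158 -0.2062  0.0851] ((515.9640502929688, -206.9235382080078), (10.559744834899902, 31.14084815979004), 76.49771881103516)
hood 427 mean [ 0.5152 -0.2058  0.0615] ((516.3700561523438, -207.1025390625), (40.2533073425293, 56.29996871948242), 75.86602783203125)
block 1680 mean [ 0.5099 -0.2273  0.045 ] ((510.8821716308594, -228.64068603515625), (116.7041244506836, 80.28223419189453), 76.21495819091797)
handle 125 mean [0.5014 0.2714 0.0425] ((501.67236328125, 272.1070251464844), (49.54155731201172, 12.5160551071167), 40.09913635253906)
[[120, 34, 30], [115, 18, 158], [117, 15, 152], [30, 7, 172], [115, 17, 90], [0, 0, 7]]
[[82 82 82 81 82 82 81 82 82]
 [82 82 82 79 82 83 82 82 81]
 [82 77 69 71 79 81 82 81 84]
 [82 83 89 69 47 47 71 83 82]
 [75 86 88 64 44 42 72 82 81]
 [81 80 69 53 42 
[... 1189 characters left out ...]
serum 149 mean [ 0.5235 -0.3201  0.0473] ((524.792236328125, -322.5709533691406), (26.587974548339844, 24.719575881958008), 11.969840049743652)
polish 127 mean [0.4562 0.195  0.0427] ((456.97528076171875, 196.8295440673828), (23.782121658325195, 25.81053924560547), 65.38510131835938)
perf 516 mean [0.5844 0.3212 0.0759] ((587.218017578125, 326.8792419433594), (36.14006423950195, 50.31553268432617), 40.23284149169922)
comp 653 mean [ 0.6517 -0.1775  0.0139] ((650.4478759765625, -178.87118530273438), (78.46257781982422, 59.78745651245117), 66.05915069580078)
lip 78 mean [ 0.4279 -0.057   0.0641] ((428.13189697265625, -57.0975456237793), (19.3044376373291, 18.94983673095703), 89.14765930175781)
```

```bash
cat > to.py <<'E'
import sys;from h import *
s=env.state();a=list(map(float,sys.argv[1:]))
y=np.radians(s["tcp_rot"][2]);d=np.array(a[:3])-s["tool_pos"]
c,n=np.cos(y),np.sin(y);sp=-((a[3]-s["tcp_rot"][2]+180)%360-180) if len(a)>3 else 0
# tool z is down: +spin about tool z lowers world yaw
print("tool x %.4f y %.4f z %.4f spin %.4f"%(c*d[0]+n*d[1],n*d[0]-c*d[1],-d[2],np.radians(sp)),"pos",s["tool_pos"].round(4),"rot",s["tcp_rot"].round(2),"F",s["ft_force"].round(1),"gap",round(s["finger_gap"],3),"t",round(s["time_s"],2))
E
R='x'
python3 -m crank '[{"x":-0.027,"y":-0.0285},{"x":-0.027,"y":-0.0285},{"x":-0.027,"y":-0.0285},{"x":-0.027,"y":-0.0285},{"x":-0.027,"y":-0.0285}]' 0
python3 -m crank '[{"x":-0.027,"y":-0.0285},{"x":-0.027,"y":-0.0285},{"x":-0.027,"y":-0.0285},{"x":-0.027,"y":-0.0285},{"x":-0.027,"y":-0.0285}]'
python3 -m crank '[{"x":-0.027,"y":-0.0285},{"x":-0.027,"y":-0.0285},{"x":-0.027,"y":-0.0285},{"x":-0.027,"y":-0.0285},{"x":-0.027,"y":-0.0285}]'
python3 -m crank '[{"x":-0.027,"y":-0.0285},{"x":-0.027,"y":-0.0285},{"x":-0.027,"y":-0.0285},{"x":-0.027,"y":-0.0285},{}]'
python3 to.py 0.5375 -0.0836 0.034 166.25
```

```text
tool x -0.5415 y -0.5715 z 0.1963 spin -0.0118 pos [0.1555 0.6048 0.2303] rot [-1.7990e+02 -1.0000e-02  1.6557e+02] F [-0.  -0.1 -0.3] gap 0.997 t 0.1invalid input
invalid input
invalid input
invalid input
```

```bash
python3 -m crank '[{"x":-0.027,"y":-0.0285,"z":0,"spin":0},{"x":-0.027,"y":-0.0285,"z":0,"spin":0},{"x":-0.027,"y":-0.0285,"z":0,"spin":0},{"x":-0.027,"y":-0.0285,"z":0,"spin":0},{"x":-0.027,"y":-0.0285,"z":0,"spin":0}]' 0
python3 to.py 0.5375 -0.0836 0.034 166.25
```

```text
time_s: 0.52
tool_pos: [0.2511, 0.4318, 0.2307]
tcp_rot: [-180.0, -0.0, 165.6]
ft_force: [0.6, -0.2, 0.6]
finger_gap: 0.999
grasp_force: 0.0
tool x -0.4055 y -0.4281 z 0.1967 spin -0.0111 pos [0.2511 0.4318 0.2307] rot [-1.7995e+02 -2.0000e-02  1.6562e+02] F [ 0.6 -0.2  0.6] gap 0.999 t 0.52
```

```bash
python3 -m crank '[{"x":-0.027,"y":-0.0285,"z":0,"spin":-0.011},{"x":-0.027,"y":-0.0285,"z":0,"spin":0},{"x":-0.027,"y":-0.0285,"z":0,"spin":0},{"x":-0.027,"y":-0.0285,"z":0,"spin":0},{"x":-0.027,"y":-0.0285,"z":0,"spin":0}]' >/dev/null
python3 -m crank '[{"x":-0.027,"y":-0.0285,"z":0,"spin":0},{"x":-0.027,"y":-0.0285,"z":0,"spin":0},{"x":-0.027,"y":-0.0285,"z":0,"spin":0},{"x":-0.027,"y":-0.0285,"z":0,"spin":0},{"x":-0.027,"y":-0.0285,"z":0,"spin":0}]' >/dev/null
python3 -m crank '[{"x":-0.027,"y":-0.0285,"z":0,"spin":0},{"x":-0.027,"y":-0.0285,"z":0.02,"spin":0},{"x":-0.027,"y":-0.0285,"z":0.03,"spin":0},{"x":-0.027,"y":-0.0285,"z":0.03,"spin":0},{"x":-0.027,"y":-0.0285,"z":0.02,"spin":0}]'
python3 -m crank '[{"x":0,"y":0,"z":0,"spin":0},{"x":0,"y":0,"z":0,"spin":0}]' >/dev/null
python3 to.py 0.5375 -0.0836 0.034 166.25
```

```text
time_s: 1.77
tool_pos: [0.533, -0.065, 0.1404]
tcp_rot: [180.0, -0.1, 166.2]
ft_force: [-0.5, 0.6, -0.3]
finger_gap: 1.003
grasp_force: 0.0
tool x -0.0093 y -0.0166 z 0.1061 spin -0.0039 pos [ 0.5325 -0.0652  0.1401] rot [179.99  -0.31 166.02] F [0.1 0.5 1.1] gap 1.003 t 1.93
```

```bash
python3 -m crank '[{"x":-0.009,"y":-0.0166,"z":0,"spin":-0.004},{"x":0,"y":0,"z":0.03,"spin":0},{"x":0,"y":0,"z":0.03,"spin":0},{"x":0,"y":0,"z":0.03,"spin":0},{"x":0,"y":0,"z":0.016,"spin":0}]' >/dev/null
python3 -m crank '[{"x":0,"y":0,"z":0,"spin":0},{"x":0,"y":0,"z":0,"spin":0}]' >/dev/null
python3 to.py 0.5375 -0.0836 0.034 166.25
python3 -m crank '[{"x":0,"y":0,"z":0,"spin":0},{"x":0,"y":0,"z":0,"spin":0},{"x":0,"y":0,"z":0,"spin":0},{"x":0,"y":0,"z":0,"spin":0},{"x":0,"y":0,"z":0,"spin":0}]' 255
python3 -m crank '[{"x":0,"y":0,"z":0,"spin":0},{"x":0,"y":0,"z":0,"spin":0},{"x":0,"y":0,"z":0,"spin":0},{"x":0,"y":0,"z":0,"spin":0},{"x":0,"y":0,"z":0,"spin":0}]'
```

```text
tool x -0.0000 y -0.0025 z 0.0031 spin 0.0042 pos [ 0.5381 -0.0811  0.0371] rot [ 1.7998e+02 -6.0000e-02  1.6649e+02] F [ 0.3 -0.3  1.4] gap 0.999 t 2.52
time_s: 2.93
tool_pos: [0.5403, -0.0827, 0.0393]
tcp_rot: [-180.0, 0.2, 166.4]
ft_force: [-1.0, 0.3, 6.9]
finger_gap: 0.537
grasp_force: 62.4
time_s: 3.35
tool_pos: [0.5404, -0.0827, 0.0393]
tcp_rot: [-180.0, 0.2, 166.4]
ft_force: [-1.5, 0.7, 6.6]
finger_gap: 0.539
grasp_force: 62.4
```

```bash
python3 -m crank '[{"x":0,"y":0,"z":-0.02,"spin":0},{"x":0,"y":0,"z":-0.035,"spin":0},{"x":0,"y":0,"z":-0.035,"spin":0},{"x":0,"y":0.01,"z":-0.01,"spin":0},{"x":-0.005,"y":0.02,"z":0,"spin":0}]'
python3 -m crank '[{"x":-0.007,"y":0.03,"z":0,"spin":0},{"x":-0.007,"y":0.034,"z":0,"spin":0},{"x":-0.007,"y":0.034,"z":0,"spin":0},{"x":-0.007,"y":0.034,"z":0,"spin":0},{"x":-0.005,"y":0.02,"z":0,"spin":0}]' >/dev/null
python3 -m crank '[{"x":0,"y":0,"z":0,"spin":0},{"x":0,"y":0,"z":0.03,"spin":0},{"x":0,"y":0,"z":0.03,"spin":0},{"x":0,"y":0,"z":0.025,"spin":0},{"x":0,"y":0,"z":0.01,"spin":0}]'
python3 -m crank '[{"x":0,"y":0,"z":0,"spin":0},{"x":0,"y":0,"z":0,"spin":0}]' >/dev/null
python3 to.py 0.62 0.085 0.0155 166.25
```

```text
time_s: 3.77
tool_pos: [0.553, -0.0558, 0.1421]
tcp_rot: [-180.0, 0.5, 166.3]
ft_force: [1.2, -0.0, -1.6]
finger_gap: 0.539
grasp_force: 62.1
time_s: 4.6
tool_pos: [0.6146, 0.0855, 0.0374]
tcp_rot: [-179.9, -0.4, 166.4]
ft_force: [-0.7, 0.2, -3.0]
finger_gap: 0.537
grasp_force: 62.1
tool x -0.0021 y -0.0001 z 0.0265 spin 0.0029 pos [0.618  0.0856 0.042 ] rot [-1.7999e+02 -4.0000e-02  1.6641e+02] F [ 0.5  0.2 -0.8] gap 0.538 t 4.77
```

```bash
python3 -m crank '[{"x":0,"y":0,"z":0.012,"spin":0},{"x":0,"y":0,"z":0.009,"spin":0},{"x":0,"y":0,"z":0.003,"spin":0},{"x":0,"y":0,"z":0.0015,"spin":0},{"x":0,"y":0,"z":0,"spin":0}]'
python3 -m crank '[{"x":0,"y":0,"z":0,"spin":0},{"x":0,"y":0,"z":0,"spin":0}]'
```

```text
time_s: 5.18
tool_pos: [0.6179, 0.0858, 0.016]
tcp_rot: [-180.0, -0.0, 166.4]
ft_force: [-0.4, -0.1, -2.4]
finger_gap: 0.542
grasp_force: 62.1
time_s: 5.35
tool_pos: [0.6185, 0.0858, 0.0168]
tcp_rot: [180.0, 0.0, 166.4]
ft_force: [0.4, -0.2, -1.6]
finger_gap: 0.542
grasp_force: 62.1
```

```bash
python3 -m crank '[{"x":0,"y":0,"z":0.001,"spin":0},{"x":0,"y":0,"z":0.001,"spin":0},{"x":0,"y":0,"z":0,"spin":0},{"x":0,"y":0,"z":0,"spin":0}]'
python3 -m crank '[{"x":0,"y":0,"z":0,"spin":0},{"x":0,"y":0,"z":0,"spin":0},{"x":0,"y":0,"z":0,"spin":0},{"x":0,"y":0,"z":0,"spin":0},{"x":0,"y":0,"z":0,"spin":0}]' 0
python3 -m crank '[{"x":0,"y":0,"z":0,"spin":0},{"x":0,"y":0,"z":-0.03,"spin":0},{"x":0,"y":0,"z":-0.04,"spin":0},{"x":0,"y":0,"z":-0.04,"spin":0},{"x":0,"y":0,"z":-0.04,"spin":0}]'
python3 to.py 0.5015 0.2717 0.15 220.1
```

```text
time_s: 5.68
tool_pos: [0.6187, 0.0859, 0.0154]
tcp_rot: [180.0, 0.1, 166.4]
ft_force: [-2.5, -0.3, 5.3]
finger_gap: 0.538
grasp_force: 62.7
time_s: 6.1
tool_pos: [0.6181, 0.0858, 0.0142]
tcp_rot: [-180.0, -0.0, 166.4]
ft_force: [-0.4, -0.0, 0.1]
finger_gap: 1.002
grasp_force: 0.0
time_s: 6.52
tool_pos: [0.6176, 0.0858, 0.1655]
tcp_rot: [-180.0, -0.1, 166.4]
ft_force: [1.7, 1.1, 0.6]
finger_gap: 1.001
grasp_force: 0.0
tool x 0.1564 y 0.1535 z 0.0155 spin -0.9367 pos [0.6176 0.0858 0.1655] rot [-1.7998e+02 -7.0000e-02  1.6643e+02] F [1.7 1.1 0.6] gap 1.001 t 6.52
```

```bash
python3 -m crank '[{"x":0.02,"y":0.02,"z":0,"spin":0},{"x":0.025,"y":0.025,"z":0,"spin":0},{"x":0.028,"y":0.027,"z":0,"spin":0},{"x":0.028,"y":0.027,"z":0,"spin":0},{"x":0.028,"y":0.027,"z":0,"spin":0}]' 90 >/dev/null
python3 -m crank '[{"x":0.0274,"y":0.0275,"z":0,"spin":0},{"x":0,"y":0,"z":0,"spin":-0.11},{"x":0,"y":0,"z":0,"spin":-0.117},{"x":0,"y":0,"z":0,"spin":-0.117},{"x":0,"y":0,"z":0,"spin":-0.117}]' >/dev/null
python3 -m crank '[{"x":0,"y":0,"z":0,"spin":-0.117},{"x":0,"y":0,"z":0,"spin":-0.117},{"x":0,"y":0,"z":0,"spin":-0.117},{"x":0,"y":0,"z":0,"spin":-0.12},{"x":0,"y":0,"z":0,"spin":0}]'  >/dev/null
python3 -m crank '[{"x":0,"y":0,"z":0,"spin":0},{"x":0,"y":0,"z":0,"spin":0}]' >/dev/null
python3 to.py 0.502 0.272 0.014 219.9
```

```text
tool x -0.0001 y 0.0003 z 0.1503 spin -0.0047 pos [0.5021 0.2717 0.1643] rot [-180.     -0.   -140.37] F [-0.1  0.7  0.4] gap 0.646 t 7.93
```

```bash
python3 -m crank '[{"x":0,"y":0,"z":0.03,"spin":-0.0047},{"x":0,"y":0,"z":0.04,"spin":0},{"x":0,"y":0,"z":0.04,"spin":0},{"x":0,"y":0,"z":0.03,"spin":0},{"x":0,"y":0,"z":0.01,"spin":0}]' >/dev/null
python3 -m crank '[{"x":0,"y":0,"z":0,"spin":0},{"x":0,"y":0,"z":0,"spin":0},{"x":0,"y":0,"z":0,"spin":0}]' >/dev/null
python3 to.py 0.502 0.272 0.014 219.9
python3 -m crank '[{"x":0,"y":0,"z":0,"spin":0},{"x":0,"y":0,"z":0,"spin":0},{"x":0,"y":0,"z":0,"spin":0},{"x":0,"y":0,"z":0,"spin":0},{"x":0,"y":0,"z":0,"spin":0}]' 255
python3 -m crank '[{"x":0,"y":0,"z":0,"spin":0},{"x":0,"y":0,"z":0,"spin":0},{"x":0,"y":0,"z":0,"spin":0},{"x":0,"y":0,"z":0,"spin":0},{"x":0,"y":0,"z":0,"spin":0}]'
python3 -m crank '[{"x":0,"y":0,"z":-0.02,"spin":0},{"x":0,"y":0,"z":-0.03,"spin":0},{"x":0,"y":0,"z":-0.04,"spin":0},{"x":0,"y":0,"z":-0.04,"spin":0},{"x":0,"y":0,"z":-0.02,"spin":0}]'
python3 to.py 0.5466 -0.0827 0.16 166.25
```

```text
tool x 0.0021 y 0.0010 z 0.0029 spin 0.0028 pos [0.5042 0.2725 0.0169] rot [-179.92    0.22 -139.94] F [0.2 0.8 1.4] gap 0.65 t 8.6
time_s: 9.02
tool_pos: [0.5032, 0.2721, 0.0158]
tcp_rot: [-180.0, 0.1, -139.9]
ft_force: [-1.2, -0.2, 6.2]
finger_gap: 0.13
grasp_force: 60.2
time_s: 9.43
tool_pos: [0.5032, 0.2721, 0.0158]
tcp_rot: [-180.0, 0.1, -139.9]
ft_force: [-1.8, -0.3, 6.6]
finger_gap: 0.131
grasp_force: 60.2
time_s: 9.85
tool_pos: [0.5039, 0.2725, 0.1696]
tcp_rot: [-179.9, 0.3, -139.9]
ft_force: [1.5, 0.4, -1.6]
finger_gap: 0.127
grasp_force: 59.1
tool x 0.1962 y -0.2991 z 0.0096 spin 0.9400 pos [0.5039 0.2725 0.1696] rot [-179.88    0.32 -139.89] F [ 1.5  0.4 -1.6] gap 0.127 t 9.85
```

```bash
python3 -m crank '[{"x":0.012,"y":-0.0175,"z":0,"spin":0},{"x":0.02,"y":-0.03,"z":0,"spin":0},{"x":0.02,"y":-0.031,"z":0,"spin":0},{"x":0.02,"y":-0.031,"z":0,"spin":0},{"x":0.02,"y":-0.031,"z":0,"spin":0}]' >/dev/null
python3 -m crank '[{"x":0.02,"y":-0.031,"z":0,"spin":0},{"x":0.02,"y":-0.031,"z":0,"spin":0},{"x":0.02,"y":-0.031,"z":0,"spin":0},{"x":0.02,"y":-0.031,"z":0,"spin":0},{"x":0.017,"y":-0.025,"z":0,"spin":0}]' >/dev/null
python3 -m crank '[{"x":0.007,"y":-0.01,"z":0,"spin":0},{"x":0,"y":0,"z":0,"spin":0.1},{"x":0,"y":0,"z":0,"spin":0.12},{"x":0,"y":0,"z":0,"spin":0.12},{"x":0,"y":0,"z":0,"spin":0.12}]' >/dev/null
python3 -m crank '[{"x":0,"y":0,"z":0,"spin":0.12},{"x":0,"y":0,"z":0,"spin":0.12},{"x":0,"y":0,"z":0,"spin":0.12},{"x":0,"y":0,"z":0,"spin":0.12},{"x":0,"y":0,"z":0,"spin":0}]'
python3 -m crank '[{"x":0,"y":0,"z":0,"spin":0},{"x":0,"y":0,"z":0,"spin":0},{"x":0,"y":0,"z":0,"spin":0}]' >/dev/null
python3 to.py 0.5466 -0.0827 0.07 166.25
```

```text
time_s: 11.52
tool_pos: [0.5447, -0.0829, 0.164]
tcp_rot: [180.0, -0.1, 166.0]
ft_force: [-0.2, 0.4, -2.1]
finger_gap: 0.126
grasp_force: 59.0
tool x -0.0014 y 0.0010 z 0.0943 spin 0.0025 pos [ 0.545  -0.0834  0.1643] rot [ 1.7999e+02 -2.0000e-02  1.6639e+02] F [ 0.2  0.4 -1.5] gap 0.127 t 11.77
```

```bash
python3 -m crank '[{"x":-0.0014,"y":0.001,"z":0.02,"spin":0.0025},{"x":0,"y":0,"z":0.03,"spin":0},{"x":0,"y":0,"z":0.03,"spin":0},{"x":0,"y":0,"z":0.014,"spin":0},{"x":0,"y":0,"z":0,"spin":0}]' >/dev/null
python3 -m crank '[{"x":0,"y":0,"z":0,"spin":0},{"x":0,"y":0,"z":0,"spin":0},{"x":0,"y":0,"z":0,"spin":0}]' >/dev/null
python3 to.py 0.5466 -0.0827 0.07 166.25
python3 - <<'E'
from h import *
o=[]
for n,(v,u) in (("top",(150,290)),("side",(190,240))):
    im,d=env.get_image(n); np.save(f"/tmp/{n}1.npy",d); np.save(f"/tmp/{n}im1.npy",im)
    o.append(cv2.resize(im[v:v+140,u:u+170,::-1],None,fx=2.3,fy=3.2,interpolation=cv2.INTER_CUBIC) if 0 else cv2.resize(im[v:v+140,u:u+170,::-1],None,fx=2.35,fy=2.35,interpolation=cv2.INTER_CUBIC))
cv2.imwrite("pics/c2.png",np.hstack(o))
E
```

```text
tool x 0.0019 y 0.0003 z 0.0024 spin -0.0022 pos [ 0.5483 -0.0834  0.0724] rot [-179.99    0.2   166.12] F [ 0.7 -0.3 -1.8] gap 0.13 t 12.43
```

View pics/c2.png

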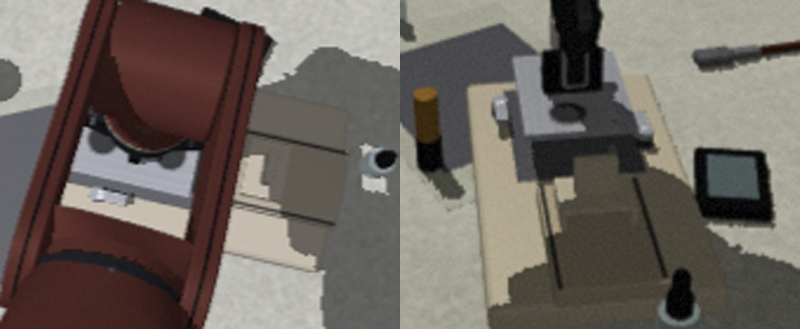

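Left (top view) shows the held plate with only its -x edge clear of the arm. Right (side view) shows the whole plate over the deck at crop (515-645, 55-140), so I'll measure its pose there.

Run:
```python
from h import *
def go(n,d,z0,z1,box):
    P=cloud(n,d);x0,x1,y0,y1=box
    m=((P[...,2]>z0)&(P[...,2]<z1)&(d>0)&(P[...,0]>x0)&(P[...,0]<x1)&(P[...,1]>y0)&(P[...,1]<y1)).astype(np.uint8)
    k,l,st,ce=cv2.connectedComponentsWithStats(m,connectivity=4);i=1+np.argmax(st[1:,4]);Q=P[l==i]
    print(n,len(Q),"z",np.median(Q[:,2]).round(4),cv2.minAreaRect(Q[:,:2].astype(np.float32)*1000))
    return Q
d0=np.load("/tmp/side.npy")
go("side",d0,.018,.03,(.4,.7,-.35,.05))
for n in("side","top"):
    d=np.load(f"/tmp/{n}1.npy"); 
    Q=go(n,d,.055,.069,(.45,.65,-.17,.02))
    np.save(f"/tmp/Q{n}.npy",Q)
    # edges in dock-yaw frame
    a=np.radians(-13.75);c,s=np.cos(a),np.sin(a);C=np.array([.5466,-.0827])
    q=(Q[:,:2]-C)@np.array([[c,-s],[s,c]]); print("dockframe pct",np.percentile(q,[0.3,1,99,99.7],axis=0).round(4).tolist())
    for lo,hi in((-.05,-.02),(-.02,.01),(.01,.05)):
        w=q[(q[:,1]>lo)&(q[:,1]<hi)]; print("  y",lo,hi,"x",w[:,0].min().round(4),w[:,0].max().round(4))
    for lo,hi in((-.04,-.01),(-.01,.02),(.02,.045)):
        w=q[(q[:,0]>lo)&(q[:,0]<hi)]; 
        if len(w):print("  x",lo,hi,"y",w[:,1].min().round(4),w[:,1].max().round(4))
```

```text
side 5384 z 0.0234 ((530.7567138671875, -144.53756713867188), (294.77960205078125, 169.6536865234375), 76.23899841308594)
side 1275 z 0.0619 ((546.4044189453125, -85.09298706054688), (124.30999755859375, 90.15367889404297), 75.94232177734375)
dockframe pct [[-0.0447, -0.0633], [-0.0445, -0.0624], [0.0446, 0.0561], [0.045, 0.0589]]
  y -0.05 -0.02 x -0.0449 0.0446
  y -0.02 0.01 x -0.0447 0.0452
  y 0.01 0.05 x -0.0445 0.0452
  x -0.04 -0.01 y -0.0634 0.059
  x -0.01 0.02 y -0.0645 -0.004
  x 0.02 0.045 y -0.0633 0.0579
top 813 z 0.0622 ((525.5855102539062, -77.62994384765625), (117.6598892211914, 45.97563552856445), 76.74891662597656)
dockframe pct [[-0.0441, -0.0586], [-0.0438, -0.0577], [-0.0005, 0.0565], [0.001, 0.0577]]
  y -0.05 -0.02 x -0.0442 -0.0005
  y -0.02 0.01 x -0.0439 -0.0138
  y 0.01 0.05 x -0.0441 -0.0
  x -0.04 -0.01 y -0.059 0.0586
  x -0.01 0.02 y -0.0586 0.0558
```

```bash
python3 -m crank '[{"x":0.0005,"y":0.0,"z":0.005,"spin":-0.002},{"x":0,"y":0,"z":0.007,"spin":0},{"x":0,"y":0,"z":0.003,"spin":0},{"x":0,"y":0,"z":0,"spin":0},{"x":0,"y":0,"z":0,"spin":0}]'
python3 -m crank '[{"x":0,"y":0,"z":0.002,"spin":0},{"x":0,"y":0,"z":0.002,"spin":0},{"x":0,"y":0,"z":0.002,"spin":0},{"x":0,"y":0,"z":0,"spin":0},{"x":0,"y":0,"z":0,"spin":0}]'
python3 to.py 0.5478 -0.0835 0.0398 166.25
```

```text
time_s: 12.95
tool_pos: [0.5457, -0.0827, 0.0547]
tcp_rot: [180.0, -0.1, 166.2]
ft_force: [-0.0, -0.9, -2.1]
finger_gap: 0.129
grasp_force: 59.0
time_s: 13.37
tool_pos: [0.5462, -0.0828, 0.0492]
tcp_rot: [180.0, -0.0, 166.2]
ft_force: [-0.4, 0.5, -1.9]
finger_gap: 0.133
grasp_force: 59.0
tool x -0.0018 y -0.0003 z 0.0094 spin -0.0006 pos [ 0.5462 -0.0828  0.0492] rot [ 1.8000e+02 -2.0000e-02  1.6621e+02] F [-0.4  0.5 -1.9] gap 0.133 t 13.37
```

```bash
python3 -m crank '[{"x":0,"y":0,"z":0.001,"spin":0},{"x":0,"y":0,"z":0.001,"spin":0},{"x":0,"y":0,"z":0.001,"spin":0},{"x":0,"y":0,"z":0,"spin":0},{"x":0,"y":0,"z":0,"spin":0}]'
python3 -m crank '[{"x":0,"y":0,"z":0.001,"spin":0},{"x":0,"y":0,"z":0.001,"spin":0},{"x":0,"y":0,"z":0.001,"spin":0},{"x":0,"y":0,"z":0,"spin":0},{"x":0,"y":0,"z":0,"spin":0}]'
```

```text
time_s: 13.78
tool_pos: [0.5465, -0.0831, 0.0465]
tcp_rot: [-180.0, 0.0, 166.2]
ft_force: [0.5, -1.7, -2.4]
finger_gap: 0.131
grasp_force: 59.1
time_s: 14.2
tool_pos: [0.5465, -0.0831, 0.0434]
tcp_rot: [-180.0, 0.0, 166.2]
ft_force: [2.0, -2.7, -2.0]
finger_gap: 0.132
grasp_force: 59.2
```

```bash
python3 -m crank '[{"x":-0.0005,"y":-0.0005,"z":0.001,"spin":0},{"x":0,"y":0,"z":0.001,"spin":0},{"x":0,"y":0,"z":0.001,"spin":0},{"x":0,"y":0,"z":0,"spin":0},{"x":0,"y":0,"z":0,"spin":0}]'
python3 -m crank '[{"x":0,"y":0,"z":0.001,"spin":0},{"x":0,"y":0,"z":0.001,"spin":0},{"x":0,"y":0,"z":0,"spin":0},{"x":0,"y":0,"z":0,"spin":0}]'
```

```text
time_s: 14.62
tool_pos: [0.5464, -0.0833, 0.0401]
tcp_rot: [180.0, -0.0, 166.2]
ft_force: [1.2, -1.0, -2.5]
finger_gap: 0.126
grasp_force: 58.9
time_s: 14.95
tool_pos: [0.5464, -0.0833, 0.0398]
tcp_rot: [180.0, -0.1, 166.2]
ft_force: [-5.7, 1.1, 11.4]
finger_gap: 0.128
grasp_force: 61.0
```

```bash
python3 -m crank '[{"x":0,"y":0,"z":0,"spin":0},{"x":0,"y":0,"z":0,"spin":0},{"x":0,"y":0,"z":0,"spin":0},{"x":0,"y":0,"z":0,"spin":0},{"x":0,"y":0,"z":0,"spin":0}]' 90
python3 -m crank '[{"x":0,"y":0,"z":0,"spin":0},{"x":0,"y":0,"z":-0.015,"spin":0},{"x":0,"y":0,"z":-0.035,"spin":0},{"x":0,"y":0,"z":-0.04,"spin":0},{"x":0,"y":0,"z":-0.03,"spin":0}]'
python3 -m crank '[{"x":0,"y":-0.02,"z":0,"spin":0},{"x":0,"y":-0.03,"z":0,"spin":0},{"x":0,"y":-0.03,"z":0,"spin":0},{"x":0,"y":-0.018,"z":0,"spin":0},{"x":0,"y":0,"z":0,"spin":0}]' 255
python3 -m crank '[{"x":0,"y":0,"z":0,"spin":0},{"x":0,"y":0,"z":0,"spin":0},{"x":0,"y":0,"z":0,"spin":0}]' >/dev/null
python3 to.py .5227 -.1798 .066 166.25
python3 - <<'E'
from h import *
o=[]
for n,(v,u) in (("top",(150,290)),("side",(190,240))):
    im,d=env.get_image(n); np.save(f"/tmp/{n}2.npy",d)
    o.append(cv2.resize(im[v:v+140,u:u+170,::-1],None,fx=2.35,fy=2.35,interpolation=cv2.INTER_CUBIC))
    P=cloud(n,d)
    a=np.radians(-13.75);c,s=np.cos(a),np.sin(a);q=(P[...,:2]-[.5466,-.0827])@np.array([[c,-s],[s,c]])
    m=(abs(q[...,0])<.04)&(abs(q[...,1])<.055)&(P[...,2]>.024)&(P[...,2]<.035)
    for i in(-1,1):
        for j in(-1,1):
            k=m&(i*q[...,0]>.01)&(j*q[...,1]>.01); print(n,i,j,k.sum(),np.median(P[k][:,2]).round(4) if k.sum() else 0)
cv2.imwrite("pics/c3.png",np.hstack(o))
E
```

```text
time_s: 15.37
tool_pos: [0.5464, -0.0833, 0.0381]
tcp_rot: [180.0, -0.0, 166.2]
ft_force: [-0.0, 1.0, 0.5]
finger_gap: 0.647
grasp_force: 0.0
time_s: 15.78
tool_pos: [0.547, -0.0835, 0.1608]
tcp_rot: [-180.0, 0.1, 166.2]
ft_force: [1.8, 0.1, 0.2]
finger_gap: 0.646
grasp_force: 0.0
time_s: 16.2
tool_pos: [0.5225, -0.1818, 0.1585]
tcp_rot: [-179.9, 0.0, 166.0]
ft_force: [0.3, -0.0, -1.2]
finger_gap: 0.003
grasp_force: 0.0
tool x 0.0002 y -0.0023 z 0.0922 spin 0.0003 pos [ 0.5234 -0.1776  0.1582] rot [ 1.7997e+02 -2.0000e-02  1.6627e+02] F [-0.4  0.8  0.3] gap -0.001 t 16.45
top -1 -1 160 0.0297
top -1 1 242 0.0297
top 1 -1 199 0.0296
top 1 1 223 0.0294
side -1 -1 215 0.0295
side -1 1 103 0.0293
side 1 -1 185 0.0293
side 1 1 62 0.0293
```

View pics/c3.png

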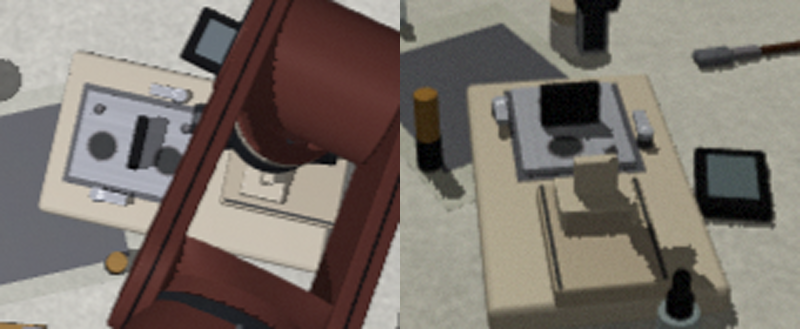

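The plate reads 29.5 mm at all four quadrants in both views (24+6 expected), with the pin poking through at crop (98,108), so it is seated flat. The jar stands upright at crop (563,15). Next is the catch.

```bash
python3 -m crank '[{"x":0,"y":0,"z":0.03,"spin":0},{"x":0,"y":0,"z":0.035,"spin":0},{"x":0,"y":0,"z":0.02,"spin":0},{"x":0,"y":0,"z":0.006,"spin":0},{"x":0,"y":0,"z":0,"spin":0}]'
python3 -m crank '[{"x":0,"y":0,"z":0,"spin":0},{"x":0,"y":-0.004,"z":0,"spin":0},{"x":0,"y":-0.004,"z":0,"spin":0},{"x":0,"y":0,"z":0,"spin":0},{"x":0,"y":0,"z":0,"spin":0}]'
python3 to.py .516 -.207 .066 166.25
```

```text
time_s: 16.97
tool_pos: [0.5218, -0.1772, 0.0653]
tcp_rot: [179.9, -0.2, 166.3]
ft_force: [-1.2, 0.4, 0.5]
finger_gap: -0.0
grasp_force: 0.0
time_s: 17.38
tool_pos: [0.522, -0.1872, 0.0686]
tcp_rot: [-180.0, 0.1, 166.2]
ft_force: [-0.7, -0.3, 0.1]
finger_gap: -0.001
grasp_force: 0.0
tool x 0.0011 y -0.0207 z 0.0026 spin -0.0013 pos [ 0.522  -0.1872  0.0686] rot [-1.7997e+02  1.1000e-01  1.6618e+02] F [-0.7 -0.3  0.1] gap -0.001 t 17.38
```

```bash
python3 -m crank '[{"x":0.001,"y":-0.005,"z":0,"spin":0},{"x":0,"y":-0.005,"z":0,"spin":0},{"x":0,"y":-0.005,"z":0,"spin":0},{"x":0,"y":-0.005,"z":0,"spin":0},{"x":0,"y":-0.005,"z":0,"spin":0}]'
python3 -m crank '[{"x":0,"y":-0.005,"z":0,"spin":0},{"x":0,"y":-0.005,"z":0,"spin":0},{"x":0,"y":-0.005,"z":0,"spin":0},{"x":0,"y":-0.005,"z":0,"spin":0},{"x":0,"y":-0.002,"z":0,"spin":0}]'
python3 -m crank '[{"x":0,"y":0,"z":0,"spin":0},{"x":0,"y":0,"z":0,"spin":0}]' >/dev/null
python3 to.py .516 -.207 .066 166.25
```

```text
time_s: 17.8
tool_pos: [0.5144, -0.211, 0.0675]
tcp_rot: [180.0, 0.0, 166.2]
ft_force: [1.0, 1.4, 1.0]
finger_gap: 0.001
grasp_force: 0.9
time_s: 18.22
tool_pos: [0.509, -0.2326, 0.0674]
tcp_rot: [-180.0, 0.0, 166.2]
ft_force: [0.8, 1.7, 1.0]
finger_gap: 0.0
grasp_force: 0.8
tool x -0.0010 y 0.0260 z 0.0011 spin -0.0009 pos [ 0.5088 -0.232   0.0671] rot [-1.7999e+02 -4.0000e-02  1.6620e+02] F [ 0.   0.8 -0.1] gap 0.001 t 18.38
```

```bash
for i in 1 2; do :; done
python3 -m crank '[{"x":0,"y":-0.0015,"z":0,"spin":0},{"x":0,"y":-0.0015,"z":0,"spin":0},{"x":0,"y":-0.0015,"z":0,"spin":0},{"x":0,"y":0,"z":0,"spin":0}]'
python3 -m crank '[{"x":0,"y":-0.001,"z":0,"spin":0},{"x":0,"y":-0.001,"z":0,"spin":0},{"x":0,"y":-0.001,"z":0,"spin":0},{"x":0,"y":0,"z":0,"spin":0}]'
python3 to.py .516 -.207 .066 166.25
```

```text
time_s: 18.72
tool_pos: [0.5078, -0.2359, 0.0671]
tcp_rot: [180.0, -0.0, 166.2]
ft_force: [-0.2, 1.6, -0.0]
finger_gap: 0.0
grasp_force: 0.7
time_s: 19.05
tool_pos: [0.5077, -0.2365, 0.0671]
tcp_rot: [179.7, -0.1, 166.2]
ft_force: [1.5, 11.0, 1.4]
finger_gap: 0.001
grasp_force: 5.7
tool x -0.0011 y 0.0306 z 0.0011 spin -0.0007 pos [ 0.5077 -0.2365  0.0671] rot [ 1.7974e+02 -6.0000e-02  1.6621e+02] F [ 1.5 11.   1.4] gap 0.001 t 19.05
```

```bash
python3 -m crank '[{"x":0,"y":0.008,"z":0,"spin":0},{"x":0,"y":0,"z":-0.03,"spin":0},{"x":0,"y":0.01,"z":-0.03,"spin":0},{"x":0,"y":0.03,"z":0,"spin":0},{"x":0,"y":0.03,"z":0,"spin":0}]'
python3 -m crank '[{"x":0,"y":0.02,"z":0,"spin":0},{"x":0,"y":0,"z":0,"spin":0},{"x":0,"y":0,"z":0,"spin":0}]' >/dev/null
python3 - <<'E'
from h import *
o=[]
for n,(v,u) in (("top",(150,290)),("side",(190,240))):
    im,d=env.get_image(n)
    o.append(cv2.resize(im[v:v+140,u:u+170,::-1],None,fx=2.35,fy=2.35,interpolation=cv2.INTER_CUBIC))
    P=cloud(n,d)
    a=np.radians(-13.75);c,s=np.cos(a),np.sin(a);q=(P[...,:2]-[.5323,-.141])@np.array([[c,-s],[s,c]])
    for nm,z0,z1 in(("button",.0455,.0525),("fin",.075,.09)):
        m=(abs(q[...,0])<.035)&(q[...,1]<-.03)&(q[...,1]>-.15)&(P[...,2]>z0)&(P[...,2]<z1)&(d>0)
        if m.sum(): print(n,nm,m.sum(),P[m].mean(0).round(4),"dock",np.percentile(q[m],[2,50,98],axis=0).round(4).tolist())
cv2.imwrite("pics/c4.png",np.hstack(o))
E
python3 to.py .516 -.207 .06 166.25
```

```text
time_s: 19.47
tool_pos: [0.528, -0.1647, 0.1305]
tcp_rot: [-179.9, 0.4, 166.1]
ft_force: [0.2, 0.8, -1.4]
finger_gap: 0.002
grasp_force: 0.0
top button 73 [ 0.5155 -0.2037  0.0491] dock [[-0.021, -0.0768], [-0.0005, -0.0648], [0.0089, -0.0542]]
side button 85 [ 0.5046 -0.2256  0.0491] dock [[-0.0286, -0.1379], [-0.0059, -0.0669], [0.026, -0.0572]]
side fin 188 [ 0.5027 -0.257   0.0826] dock [[-0.0164, -0.1232], [-0.0014, -0.1209], [0.0149, -0.1131]]
tool x -0.0005 y -0.0641 z 0.0675 spin -0.0005 pos [ 0.5308 -0.1447  0.1275] rot [-1.7995e+02  3.0000e-02  1.6622e+02] F [-0.9  0.8  0.2] gap -0.003 t 19.82
```

View pics/c4.png

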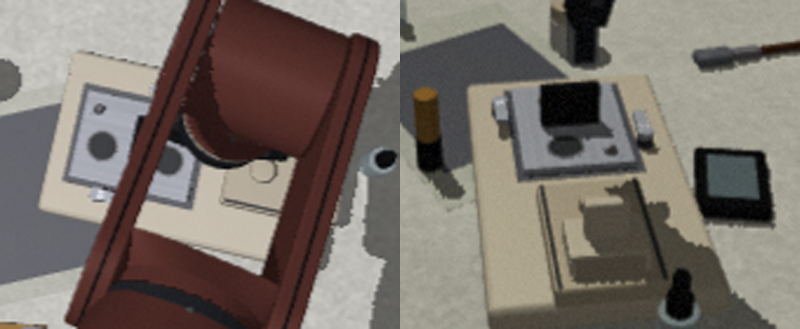

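The view shows the catch fully aside, with the fin at dock y ≈ -118 mm (50 mm from where it started). The button is exposed at crop (263,170), at dock (0,-65.5). Next I'll press it.

```bash
python3 -m crank '[{"x":0,"y":-0.02,"z":0,"spin":0},{"x":0,"y":-0.028,"z":0,"spin":0},{"x":0,"y":-0.0137,"z":0.015,"spin":0},{"x":0,"y":0,"z":0.03,"spin":0},{"x":0,"y":0,"z":0.02,"spin":0}]' >/dev/null
python3 -m crank '[{"x":0,"y":0,"z":0,"spin":0},{"x":0,"y":0,"z":0,"spin":0},{"x":0,"y":0,"z":0,"spin":0}]' >/dev/null
python3 to.py .5167 -.2046 .042 166.25
```

```text
tool x -0.0000 y 0.0003 z 0.0215 spin -0.0013 pos [ 0.5166 -0.2048  0.0635] rot [-1.7997e+02  7.0000e-02  1.6618e+02] F [0.4 0.4 0.3] gap -0.003 t 20.48
```

```bash
python3 -m crank '[{"x":0,"y":0,"z":0.006,"spin":0},{"x":0,"y":0,"z":0.005,"spin":0},{"x":0,"y":0,"z":0.003,"spin":0},{"x":0,"y":0,"z":0.002,"spin":0},{"x":0,"y":0,"z":0.002,"spin":0}]'
python3 -m crank '[{"x":0,"y":0,"z":0.001,"spin":0},{"x":0,"y":0,"z":0.001,"spin":0},{"x":0,"y":0,"z":0.001,"spin":0},{"x":0,"y":0,"z":0,"spin":0},{"x":0,"y":0,"z":0,"spin":0}]'
python3 -m crank '[{"x":0,"y":0,"z":0.001,"spin":0},{"x":0,"y":0,"z":0.001,"spin":0},{"x":0,"y":0,"z":0,"spin":0},{"x":0,"y":0,"z":0,"spin":0}]'
```

```text
time_s: 20.9
tool_pos: [0.5167, -0.2041, 0.045]
tcp_rot: [-180.0, 0.1, 166.2]
ft_force: [0.5, -0.7, 3.2]
finger_gap: -0.006
grasp_force: 1.6
time_s: 21.32
tool_pos: [0.5167, -0.2042, 0.0421]
tcp_rot: [-180.0, 0.1, 166.2]
ft_force: [1.8, 0.1, 5.3]
finger_gap: 0.0
grasp_force: 2.5
time_s: 21.65
tool_pos: [0.5168, -0.2042, 0.0419]
tcp_rot: [-180.0, 0.1, 166.2]
ft_force: [-5.6, 2.9, 19.6]
finger_gap: 0.0
grasp_force: 9.8
```

Bottomed out at z = 0.0419 with 19.6 N. Next I'll retreat up, then swing away from the dock and look.

```bash
python3 -m crank '[{"x":0,"y":0,"z":-0.02,"spin":0},{"x":0,"y":0,"z":-0.04,"spin":0},{"x":0,"y":0,"z":-0.04,"spin":0},{"x":0,"y":0,"z":-0.04,"spin":0},{"x":0,"y":0.03,"z":0,"spin":0}]' >/dev/null
python3 -m crank '[{"x":0,"y":0.04,"z":0,"spin":0},{"x":0,"y":0.04,"z":0,"spin":0},{"x":0,"y":0.04,"z":0,"spin":0},{"x":0,"y":0.04,"z":0,"spin":0},{"x":0,"y":0.04,"z":0,"spin":0}]' >/dev/null
python3 -m crank '[{"x":0,"y":0.04,"z":0,"spin":0},{"x":0,"y":0.04,"z":0,"spin":0},{"x":0,"y":0.03,"z":0,"spin":0},{"x":0,"y":0,"z":0,"spin":0},{"x":0,"y":0,"z":0,"spin":0}]'
python3 - <<'E'
from h import *
im,d=env.get_image("top"); a=im[150:290,150:470,::-1]
s,_=env.get_image("side"); b=s[120:340,200:440,::-1]
a=cv2.resize(a,None,fx=2.4,fy=2.4,interpolation=cv2.INTER_CUBIC)[:, -440:]; b=cv2.resize(b,(367,336),interpolation=cv2.INTER_CUBIC)[:, :360]
cv2.imwrite("pics/c5.png",np.hstack([a,b]))
E
```

```text
time_s: 22.9
tool_pos: [0.5962, 0.128, 0.1783]
tcp_rot: [-179.9, -0.1, 166.4]
ft_force: [0.5, -0.8, -0.2]
finger_gap: 0.001
grasp_force: 0.0
```

View pics/c5.png

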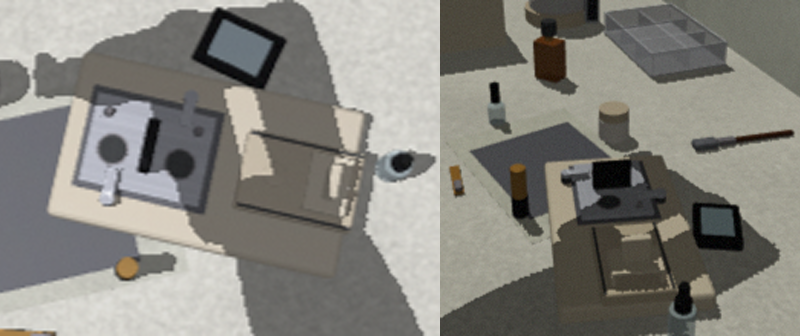

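The picture shows both clamps swung in over the plate's edges, at crop (108,185) and (190,108). The catch is aside, the jar is upright at crop (614,120), and the bystanders look unmoved.

```bash
python3 -c "
from rig import env
print(env.finish_job())"
```

```text
the job is handed in; nothing more can be done
None
```

The job is done and handed in at about 23 s: the jar stands upright on the table, the plate is seated on both pins, the catch is fully aside, the button is pressed all the way in, both clamps are over the plate, and the other things look unmoved.

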